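# Set the bench shaker to speed four and start it

## Task

The bench shaker's black lever selector stands at off or a low speed: push its lever round clockwise with a fingertip, click by click, until it rests on speed 4 (the fourth white mark clockwise from the red off mark), without letting it click past 4 and without taking the lever between the fingers. Then, with the dial on 4 and not before, press the green start button all the way down and let it come up again. Leave the jar on the shaker, the red carton, the clear tub and the blue glue tube where they are.

Things in the scene. Friction and masses are not known exactly. Their poses are not given: they have to be found in the camera images.
- shaker: White shaker fixed to the table, 320 (x) x 280 (y) x 80 mm; origin on the table under its centre, -x towards the robot, z up. Blue control deck (61 mm above the table) on its -x half: dial axis at x -85, y +50 mm, start button at x -90, y -85 mm. Behind it the platform (x +15 to +155 mm, y +-125 mm), black rubber top 80 mm above the table.
- dial (a joint): Speed selector, rad: 0 = off, grows clockwise seen from above; 8 click positions 0.524 (30 deg) apart, off at 0, speed 1 at 0.524, speed 4 at 2.094, speed 7 at 3.665. Starts at off, 1 or 2. Pushed more than half way past one position it falls into the next by itself; takes about 0.05 N m (1.5 N at 32 mm). At off the lever points 105 deg anticlockwise from the shaker's +x, at 4, 15 deg clockwise.
- mark4 (a point): Centre of the white mark of speed 4 on the deck, 55 mm from the dial's axis. Marks, each 12 mm long, stand round the dial 30 deg apart: a red one at off, then seven white ones clockwise for speeds 1 to 7.
- dial_hub (a point): On the dial's axis, at the top of its grey disc (80 mm diameter), 71 mm above the table; turns with the dial: x along the lever to its pointing end, z up, y to its anticlockwise side. The black lever is a straight bar 12 mm wide, 34 mm high above the disc, from 14 mm behind the axis to 44 mm in front of it; white line on the pointing half.
- start (a joint): Travel of the green start button, m: 0 = up, 0.006 = fully down; spring return, fully down takes about 4 N.
- start_top (a point): Centre of the top face of the green round start button (32 mm diameter), pressed straight down.
- jar: Closed amber specimen jar with white cap, 50 mm diameter, 55 mm tall, standing loose on the shaking platform (its top 135 mm above the table); origin under its centre. Not to be disturbed.
- carton: Small red carton 85 x 32 x 24 mm lying loose on the table beside the shaker's +y side; origin under its centre. Not to be disturbed.
- tub: Clear open plastic tub, 80 mm diameter, 50 mm tall, loose on the table beside the shaker's -y side; origin under its centre. Not to be disturbed.
- glue: Blue glue tube with red cap, about 85 x 24 x 14 mm, lying loose on the table before the shaker's robot side; origin under the middle of the blue part. Not to be disturbed.

How it is judged:
By the outcome, as a careful person would: the job done as asked, in the order asked, and still so for the second after the job is handed in, with the robot touching nothing.
It also fails if it takes over 51 s, if anything falls off the work surface, if the arm or the gripper's body presses on something with over 40 N, if the wrist force passes 120 N, or if a joint passes its speed limit or range.

## Robot

A 6-joint arm with a two-finger parallel gripper is mounted at the origin on the work surface. World frame = base frame: x ahead of the robot, y to its left, z up, the work surface at z = 0. Lengths are in m, angles in rad, forces in N, time in s.
With the tool pointing down it reaches from about 0.2 to 0.875 m from the base axis. Payload 3.4 kg.
Tool frame: the origin (TCP) lies midway between the tips of the shut fingers; the grasp point (between the pads) lies 19 mm behind it (ctrl.grip_point_offset is the distance from the TCP to the grasp point, in m); z points along the fingers, y is the line along which they close (so a half turn about z gives the same grasp; the last joint's range is limited). The gripper opens to 94 mm and grips with 3 to 60 N. Pads are 16 mm wide; open, the fingers measure 119 mm over their backs; the gripper's body (75 mm by 177 mm) begins 78 mm behind the grasp point.
Start: joints at [-1.256, 0.276, 1.505, -0, 1.361, -0.121], TCP at [0.243, -0.521, 0.205] pointing down, gripper open.
Joint ranges: [-2.89, 2.89], [-0.75, 2.08], [0.22, 2.7], [-1.18, 4.32], [0.11, 2.71], [-2.7, 2.7]. Speed limits (rad/s): [2.57, 2.57, 3.14, 3.14, 3.14, 3.14].

## Interface

Orientations are given as a rotation vector (axis times angle).
In Python, from station import ctrl, cams gives the robot as it stands. The module is installed in compiled form; this text tells all that it offers.
- The arm moves only by the shell command python3 -m creep 'ROWS' [OPENING] [FORCE]. ROWS is JSON, a list of rows, each a list of 6 numbers: the shift along the tool's x, y, z scaled (see below), then the turn, a rotation vector about the tool's x, y, z scaled (see below). In form: [[x, y, z, rx, ry, rz], ...]. A call has 1 to 20 rows; each row is the pose to reach, as a shift and turn from the pose commanded when the call began, along the tool's axes at that moment; what a row does not reach only later rows make up. The controller multiplies each number of a shift by 300 mm and each number of a turn by 90 degrees. A row lasts 1/12 s, in which the tool goes at most 41.7 mm and 7.16 degrees, less where a joint would pass 70% of its speed; a pose out of reach is approached as far as the arm can. A call with a number of a shift or a turn outside -1 to 1 is refused whole. A call with a gripper value outside its range is refused whole. OPENING is the opening, from 0 (shut) to 1 (fully open), set as the call begins (- or left out, the last holds). The fingers move at their own pace and stop on an object; FORCE is the grip in N (left out, the last holds). Time passes only in rows, so rows that repeat a pose let the fingers close. It gives the time, the measured TCP pose, the force, the opening and the grip force at its end, in the units of the state.
- ctrl.state(): the state, without advancing time (a new reading comes with each control period).
- cams.get_image(name): name is "scene" or "top" or "wrist"; returns a dict with "pixels" (480x640x3 uint8, blue, green, red), "intrinsics" (3x3 intrinsics, pixels), "k1" (the pictures are not rectified: a ray, as slopes to the right and down, at radius r is drawn at 1 + k1 r^2 times it, then the intrinsics apply), "extrinsics" (4x4, takes a point from camera to world coordinates); the wrist camera has in their place "hand_eye" (4x4, takes a point from camera to tool coordinates, whose origin is the TCP and whose axes are the flange's). Camera axes: x right, y down, z forward; pixel columns grow to the right and rows downward; lengths in m; the calibration is good to about 2 mm. A picture is of the moment at which its call begins: read the wrist's pose just before it. There is no depth.
- ctrl.close_job(): hands the job in; it is judged then, once.
The state is a dict: "time": time; "joints": joint angles; "joint_velocities": joint speeds; "effort": joint torques, N m; "tcp_pos": TCP position; "ee_rot": TCP orientation; "force": force on the tool from outside, world axes, zero at the start; "moment": the same for the moment, N m; "gripper_width": finger opening in m; "gripper_force": force on a finger pad.
Only numpy, scipy, OpenCV 4.12 (cv2) and the standard library are available. Lean on these libraries where they do the work, as an engineer would, in place of code of your own. Each camera call takes 0.05 s, during which the arm holds its last target. There are 200 camera calls.

## Working session

There is one attempt and no reset: what is moved stays moved. The work goes in short steps, Python scripts to look and compute and a shell command to move; the robot and the scene stay as the last step left them, time stands still between calls to the robot, and variables do not carry over. Pictures are saved under pics/ and viewed, at most 10 in all, crops included, and the job is handed in when it is done.

```bash
mkdir -p pics; cat > h.py <<'E'
import numpy as np, cv2
from scipy.spatial.transform import Rotation as R
from station import ctrl, cams
def grab(n):
    s=ctrl.state(); im=cams.get_image(n)
    if 'extrinsics' in im: T=np.array(im['extrinsics'])
    else:
        T=np.eye(4);T[:3,:3]=R.from_rotvec(s['ee_rot']).as_matrix();T[:3,3]=s['tcp_pos'];T=T@np.array(im['hand_eye'])
    return im['pixels'],np.array(im['intrinsics']),im['k1'],T
def ray(c,uv):
    _,K,k,T=c
    p=cv2.undistortPoints(np.array([[uv]],float),K,np.array([k,0,0,0.]))[0,0]
    return T[:3,3],T[:3,:3]@np.array([p[0],p[1],1])
def onz(c,uv,z):
    o,d=ray(c,uv); return o+d*(z-o[2])/d[2]
def tri(c1,u1,c2,u2):
    o1,d1=ray(c1,u1);o2,d2=ray(c2,u2)
    t=np.linalg.lstsq(np.c_[d1,-d2],o2-o1,rcond=None)[0]
    a=o1+d1*t[0];b=o2+d2*t[1];return (a+b)/2,np.linalg.norm(a-b)
def proj(c,P):
    _,K,k,T=c
    M=np.linalg.inv(T); return cv2.projectPoints(np.array([P],float),cv2.Rodrigues(M[:3,:3])[0],M[:3,3],K,np.array([k,0,0,0.]))[0][0,0]
def blobs(c,lo,hi,mn=30):
    m=cv2.inRange(cv2.cvtColor(c[0],cv2.COLOR_BGR2HSV),lo,hi)
    n,_,st,ce=cv2.connectedComponentsWithStats(m)
    return [(ce[i].round(1),st[i]) for i in range(1,n) if st[i][4]>=mn]
E
python3 - <<'E'
from h import *
s=ctrl.state();print(s['time'],s['tcp_pos'],s['ee_rot'],s['force'])
for n in ('top','scene'):
    c=grab(n);cv2.imwrite(f'pics/{n}0.png',c[0])
    print(n,'green',blobs(c,(45,90,50),(85,255,255)),'red',blobs(c,(0,130,80),(8,255,255),8))
    print(c[3].round(3))
E
```

```text
0.0 [ 0.24255378 -0.52074523  0.20465241] [-3.06564011e+00 -6.78734195e-01  2.67723922e-04] [-0.08039823  0.43357837 -0.76824722]
top green [(array([428.6, 244.7]), array([420, 236,  18,  18, 256], dtype=int32))] red [(array([275.2, 310.4]), array([257, 291,  39,  40, 599], dtype=int32)), (array([449.1, 329.5]), array([446, 327,   7,   6,  27], dtype=int32))]
[[-0.018 -0.991  0.131  0.395]
 [-1.     0.019  0.006  0.059]
 [-0.009 -0.13  -0.991  1.242]
 [ 0.     0.     0.     1.   ]]
scene green [(array([267.4, 178.7]), array([259, 172,  17,  14, 192], dtype=int32)), (array([614.6, 411. ]), array([ 589,  386,   51,   52, 2014], dtype=int32))] red [(array([307.8, 146.7]), array([305, 145,   6,   4,  13], dtype=int32)), (array([412., 244.]), array([403, 225,  19,  39, 624], dtype=int32))]
[[-0.689  0.601 -0.404  0.921]
 [ 0.725  0.572 -0.384  0.415]
 [ 0.001 -0.558 -0.83   0.873]
 [ 0.     0.     0.     1.   ]]
```

View pics/top0.png

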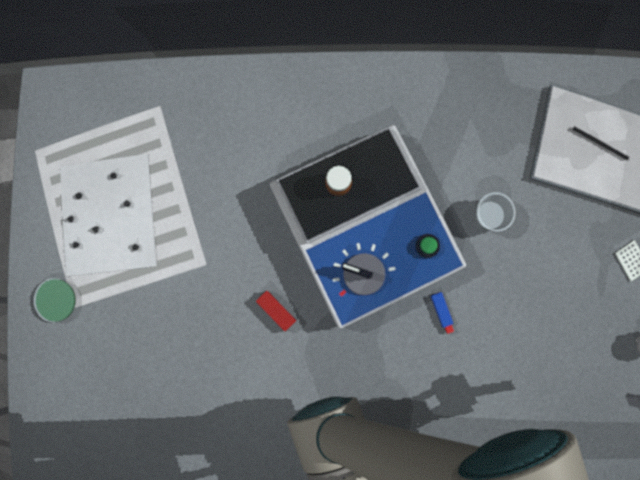

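View pics/scene0.png

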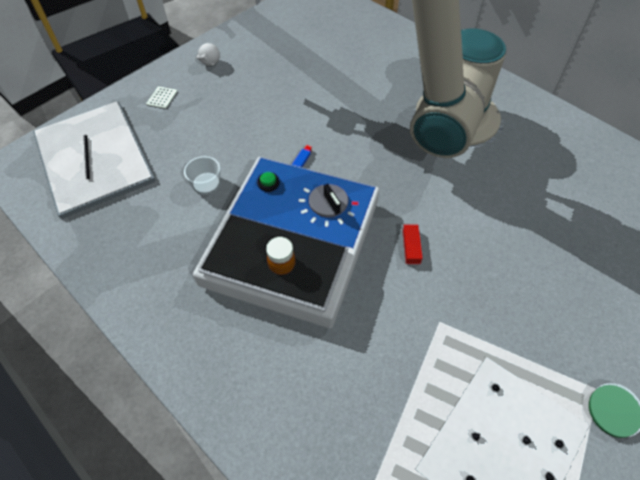

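The top view shows the shaker tilted in the image: dial at about (363,273), red off mark at (343,293), and green button at (429,245). The lever points left, between about speed 1 and 2. The tube lies at (442,312), the carton at (275,310) and the tub at (495,212). Next I'll measure the marks, button and lever from both views.

```bash
python3 - <<'E'
from h import *
t=grab('top');s=grab('scene')
def near(c,z):
    g=[b for b in blobs(c,(45,90,50),(85,255,255),50)]
    r=[b for b in blobs(c,(0,110,70),(10,255,255),6)+blobs(c,(170,110,70),(180,255,255),6)]
    w=blobs(c,(0,0,150),(180,70,255),5)
    return g,r,w
gt=(428.6,244.7);gs=(267.4,178.7)
print('btn tri',tri(t,gt,s,gs),onz(t,gt,.07))
for n,c,box in (('t',t,(325,235,405,305)),('s',s,(290,180,365,232))):
    g,r,w=near(c,0)
    for k,L in (('r',r),('w',w)):
        for ce,st in L:
            if box[0]<ce[0]<box[2] and box[1]<ce[1]<box[3]: print(n,k,ce,st[4],onz(c,ce,.0615).round(4))
for n,c,(x,y,X,Y) in (('t',t,(320,225,460,325)),('s',s,(240,145,380,255))):
    cv2.imwrite(f'pics/{n}z.png',cv2.resize(c[0][y:Y,x:X],None,fx=5,fy=5,interpolation=cv2.INTER_CUBIC))
E
```

```text
btn tri (array([ 0.51490547, -0.13924614,  0.07711205]), np.float64(0.00015080221223021388)) [ 0.51568579 -0.14051406  0.07      ]
t r [342.2 292.6] 16 [0.4275 0.0283 0.0615]
t w [358.2 246.3] 23 [ 0.5163 -0.0046  0.0615]
t w [372.8 247.2] 24 [ 0.5139 -0.0329  0.0615]
t w [345.  252.4] 21 [0.5049 0.0212 0.0615]
t w [385.  255.4] 25 [ 0.4975 -0.0561  0.0615]
t w [336.7 264.4] 20 [0.482  0.0377 0.0615]
t w [350.7 267.5] 39 [0.4755 0.0109 0.0615]
t w [391.5 268.5] 22 [ 0.4719 -0.0679  0.0615]
t w [334.  279.7] 7 [0.4526 0.0435 0.0615]
s r [354.9 202.8] 11 [0.4268 0.0281 0.0615]
s w [305.8 189.7] 15 [ 0.4719 -0.0695  0.0615]
s w [334.5 197.8] 37 [ 0.4462 -0.0112  0.0615]
s w [301.4 200.1] 17 [ 0.4977 -0.0566  0.0615]
s w [303.8 210.8] 17 [ 0.5137 -0.0336  0.0615]
s w [351.  213.2] 6 [0.4521 0.04   0.0615]
s w [312.9 219.4] 17 [ 0.5164 -0.0051  0.0615]
s w [340.1 221. ] 18 [0.4816 0.0371 0.0615]
s w [326.1 223.3] 15 [0.505  0.0207 0.0615]
```

View pics/tz.png

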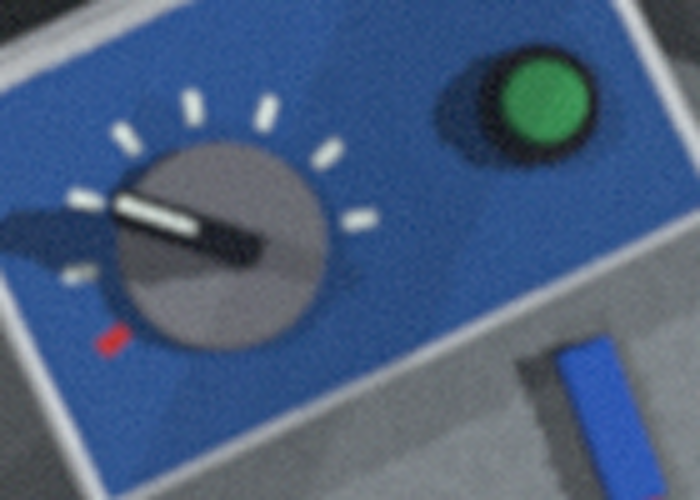

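The lever stands at speed 2, with its line on the second white mark clockwise from red. The marks put the dial axis at about (0.462,-0.0137) with shaker yaw near 24.7°, and the button triangulates to (0.515,-0.139,0.077). I'll write a planner that prints tool-axis shifts.

```bash
cat > plan.py <<'E'
from h import *
M=np.array([[.4272,.0282],[.4524,.0418],[.4818,.0374],[.505,.021],[.5163,-.0048],[.5138,-.0332],[.4976,-.0563],[.4719,-.0687]])
a=np.radians(105-30*np.arange(8))
# rigid fit (Kabsch) of the mark ring
P=.055*np.c_[np.cos(a),np.sin(a)]
q=M-M.mean(0);p=P-P.mean(0)
yaw=np.arctan2((p[:,0]*q[:,1]-p[:,1]*q[:,0]).sum(),(p*q).sum())
Rz=np.array([[np.cos(yaw),-np.sin(yaw)],[np.sin(yaw),np.cos(yaw)]])
C=M.mean(0)-Rz@P.mean(0)
def finger(phi,r=.032,d=.0185,z=.081):
    th=np.radians(phi)+yaw
    u=np.array([np.cos(th),np.sin(th)]);n=np.array([-u[1],u[0]])
    return np.r_[C+r*u+d*n,z],th
def row(pos,th=None):
    s=ctrl.state();R0=R.from_rotvec(s['ee_rot']).as_matrix()
    sh=R0.T@(np.array(pos)-s['tcp_pos'])/.3
    if th is None: return sh.round(4),0
    Rt=np.array([[np.cos(th),np.sin(th),0],[np.sin(th),-np.cos(th),0],[0,0,-1]])
    return sh.round(4),(R.from_matrix(R0.T@Rt).as_rotvec()/(np.pi/2)).round(4)
E
python3 - <<'E'
from plan import *
print(C,np.degrees(yaw),np.abs(P@Rz.T+C-M).max(), C+Rz@[-.005,-.135])
p,th=finger(45,d=.032,z=.19);print(p,row(p,th))
E
```

```text
[ 0.46234263 -0.01392058] 24.6530860757041 0.0014993208678337963 [ 0.51410999 -0.13870095]
[0.4434658  0.02720928 0.19      ] (array([ 1.3782, -1.3738,  0.0514]), array([-6.000e-04, -3.000e-04, -4.965e-01]))
```

```bash
python3 -m creep '[[0.7,-0.69,0.02,0,0,-0.25],[0.7,-0.69,0.02,0,0,-0.25],[0.7,-0.69,0.02,0,0,-0.25],[0.7,-0.69,0.02,0,0,-0.25],[0.7,-0.69,0.02,0,0,-0.25],[0.7,-0.69,0.02,0,0,-0.25],[0.7,-0.69,0.02,0,0,-0.25],[0.7,-0.69,0.02,0,0,-0.25],[0.7,-0.69,0.02,0,0,-0.25],[0.7,-0.69,0.02,0,0,-0.25],[0.7,-0.69,0.02,0,0,-0.25],[0.7,-0.69,0.02,0,0,-0.25]]' 0 20
python3 -c "
from plan import *
p,th=finger(45,d=.034,z=.19);print(row(p,th))"
```

```text
time: 1.2
tcp_pos: [0.3455, -0.2466, 0.1994]
ee_rot: [2.877, 1.261, -0.001]
force: [1.4, 0.3, -0.2]
gripper_width: 0.0174
gripper_force: 0.0
(array([ 0.89  , -0.3843,  0.0308]), array([ 1.000e-04,  4.000e-04, -2.479e-01]))
```

```bash
python3 -m creep '[[0.89,-0.384,0.03,0,0,-0.248],[0.89,-0.384,0.03,0,0,-0.248],[0.89,-0.384,0.03,0,0,-0.248],[0.89,-0.384,0.03,0,0,-0.248],[0.89,-0.384,0.03,0,0,-0.248],[0.89,-0.384,0.03,0,0,-0.248],[0.89,-0.384,0.03,0,0,-0.248],[0.89,-0.384,0.03,0,0,-0.248],[0.89,-0.384,0.03,0,0,-0.248],[0.89,-0.384,0.03,0,0,-0.248],[0.89,-0.384,0.03,0,0,-0.248],[0.89,-0.384,0.03,0,0,-0.248]]'
python3 -c "
from plan import *
p,th=finger(45,d=.034);print(row(p,th))
c=grab('wrist');cv2.imwrite('pics/w1.png',c[0]);print(proj(c,[*C,.071]),proj(c,[*finger(45,.044,0)[0][:2],.105]),proj(c,ctrl.state()['tcp_pos']))"
```

```text
time: 2.2
tcp_pos: [0.4412, 0.0278, 0.1904]
ee_rot: [2.579, 1.793, -0.001]
force: [-0.2, 0.2, 0.1]
gripper_width: 0.0008
gripper_force: 0.0
(array([0.001 , 0.0012, 0.3647]), array([-0.    ,  0.0004, -0.0006]))
[361.14482568 274.20358667] [368.40718974 229.15715319] [317.83775844 294.6652106 ]
```

View pics/w1.png

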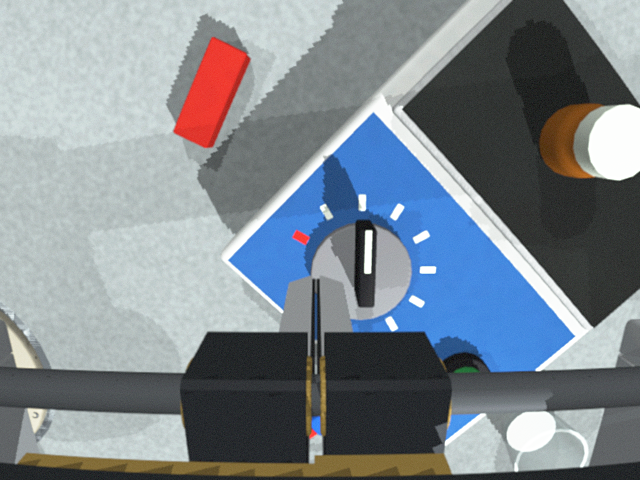

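The wrist view shows the lever end at (368,222) and the dial disc centre near (361,272), within a few pixels of the prediction. The lever is on the second white mark, and the closed fingertips (316,285) are on its anticlockwise side with clearance. I'll descend.

```bash
python3 -m creep '[[0,0,0.12,0,0,0],[0,0,0.24,0,0,0],[0,0,0.32,0,0,0],[0,0,0.365,0,0,0],[0,0,0.365,0,0,0],[0,0,0.365,0,0,0]]'
python3 -c "
from plan import *
for f in (45,40,35,30,25,20,15,10,5,0,-5,-10):
  p,th=finger(f);print(f,*row(p,th))"
```

```text
time: 2.75
tcp_pos: [0.441, 0.0287, 0.0808]
ee_rot: [-2.578, -1.794, 0.002]
force: [0.4, -0.5, 0.6]
gripper_width: 0.0007
gripper_force: 0.0
45 [-0.0019  0.0544 -0.0008] [-0.0007  0.0003  0.0003]
40 [ 0.003   0.0639 -0.0008] [-0.0007  0.0003  0.0558]
35 [ 0.0071  0.0738 -0.0008] [-0.0007  0.0003  0.1114]
30 [ 0.0104  0.0841 -0.0008] [-0.0006  0.0004  0.167 ]
25 [ 0.0127  0.0946 -0.0008] [-0.0006  0.0004  0.2225]
20 [ 0.0141  0.1052 -0.0008] [-0.0006  0.0004  0.2781]
15 [ 0.0146  0.116  -0.0008] [-0.0006  0.0004  0.3336]
10 [ 0.0141  0.1267 -0.0008] [-0.0006  0.0005  0.3892]
5 [ 0.0127  0.1373 -0.0009] [-0.0006  0.0005  0.4447]
0 [ 0.0104  0.1478 -0.0009] [-5.000e-04  5.000e-04  5.003e-01]
-5 [ 0.0071  0.1581 -0.0009] [-5.000e-04  6.000e-04  5.558e-01]
-10 [ 0.003   0.168  -0.0009] [-5.000e-04  6.000e-04  6.114e-01]
```

```bash
python3 -m creep '[[-0.001,0.027,0,0,0,0],[-0.001,0.045,0,0,0,0],[-0.002,0.054,0,0,0,0],[0,0.059,0,0,0,0.028],[0.003,0.064,0,0,0,0.056],[0.005,0.069,0,0,0,0.084],[0.007,0.074,0,0,0,0.111],[0.009,0.079,0,0,0,0.139],[0.0104,0.084,0,0,0,0.167],[0.0115,0.089,0,0,0,0.195],[0.0127,0.0946,0,0,0,0.2225],[0.013,0.096,0,0,0,0.23],[0.013,0.096,0,0,0,0.23],[0.013,0.096,0,0,0,0.23]]'
python3 -c "
from plan import *
for f in (15,10,5,0,-3,-6,-9,-12):
  p,th=finger(f);print(f,*row(p,th))
c=grab('wrist');cv2.imwrite('pics/w2.png',c[0][150:400,200:520])
for f in (45,30,15,0): print(f,proj(c,[*finger(f,.044,0)[0][:2],.105])-[200,150])
t=grab('top');cv2.imwrite('pics/t2.png',t[0])"
```

```text
time: 3.92
tcp_pos: [0.4701, 0.0232, 0.0813]
ee_rot: [2.857, 1.306, 0.001]
force: [0.7, 0.8, -0.2]
gripper_width: 0.0002
gripper_force: 0.0
15 [0.0048 0.0183 0.0011] [ 0.0004 -0.0003  0.1054]
10 [0.0081 0.0285 0.0011] [ 0.0004 -0.0003  0.1609]
5 [0.0105 0.039  0.0011] [ 0.0004 -0.0003  0.2165]
0 [0.012  0.0496 0.0011] [ 0.0004 -0.0003  0.272 ]
-3 [0.0125 0.0561 0.0011] [ 4.000e-04 -3.000e-04  3.054e-01]
-6 [0.0126 0.0625 0.0011] [ 4.000e-04 -3.000e-04  3.387e-01]
-9 [0.0124 0.069  0.0011] [ 0.0004 -0.0004  0.372 ]
-12 [0.0118 0.0754 0.0011] [ 4.000e-04 -4.000e-04  4.054e-01]
45 [125.40074869 147.79736695]
30 [152.64251573 141.89840414]
15 [180.42452663 142.70582058]
0 [206.40332147 150.11302149]
```

View pics/w2.png

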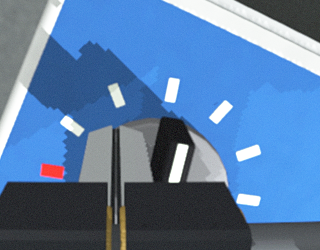

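The wrist crop shows the white line ending at (182,145), matching my prediction for speed 3 (180,143), with mark 3 at (172,90). Now one more click: push to about -7° and stop well short of -30°.

```bash
python3 -m creep '[[0.0048,0.018,0,0,0,0.105],[0.0065,0.0235,0,0,0,0.133],[0.008,0.0285,0,0,0,0.161],[0.0095,0.034,0,0,0,0.189],[0.0105,0.039,0,0,0,0.2165],[0.0115,0.044,0,0,0,0.245],[0.012,0.05,0,0,0,0.272],[0.0125,0.056,0,0,0,0.305],[0.0125,0.0625,0,0,0,0.339],[0.0125,0.065,0,0,0,0.35],[0.0125,0.065,0,0,0,0.35],[0.0125,0.065,0,0,0,0.35]]'
python3 -c "
from plan import *
c=grab('wrist');cv2.imwrite('pics/w3.png',c[0][150:400,200:520])
for f in (15,0,-15,-45): print(f,proj(c,[*finger(f,.044,0)[0][:2],.105])-[200,150])"
```

```text
time: 5.02
tcp_pos: [0.4868, 0.0134, 0.0809]
ee_rot: [3.104, 0.482, -0.0]
force: [-0.5, -0.3, 0.2]
gripper_width: 0.0005
gripper_force: 0.0
15 [122.35489848 144.48274264]
0 [149.56211885 137.89319786]
-15 [177.55175753 138.0426613 ]
-45 [226.62768838 157.73858804]
```

View pics/w3.png

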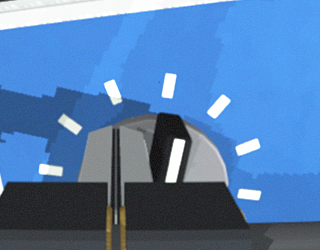

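The line now ends at (179,140), matching speed 4 (177.5,138), with mark 4 at (169,85). I'll back off and lift.

```bash
python3 -m creep '[[0,-0.025,0,0,0,0],[0,-0.05,0,0,0,0],[0,-0.05,0,0,0,0],[0,-0.05,-0.12,0,0,0],[0,-0.05,-0.24,0,0,0],[0,-0.05,-0.3,0,0,0],[0,-0.05,-0.3,0,0,0],[0,-0.05,-0.3,0,0,0]]'
python3 -c "
from plan import *
print(row([.5147,-.1392,.12],yaw))
t=grab('top');cv2.imwrite('pics/t3.png',cv2.resize(t[0][225:325,320:460],None,fx=4,fy=4))"
```

```text
time: 5.73
tcp_pos: [0.4828, 0.028, 0.1718]
ee_rot: [3.104, 0.481, 0.004]
force: [-0.3, -0.5, -1.1]
gripper_width: 0.0005
gripper_force: 0.0
(array([-0.0678,  0.5631,  0.1731]), array([ 0.0008, -0.0014, -0.078 ]))
```

View pics/t3.png

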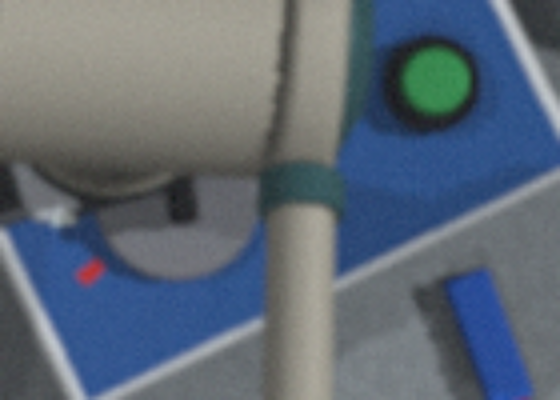

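The arm hides most of the dial here, though the button is clear at (437,80). I'll move above the button and check both dial and button from there.

```bash
python3 -m creep '[[-0.068,0.563,0,0,0,-0.078],[-0.068,0.563,0,0,0,-0.078],[-0.068,0.563,0,0,0,-0.078],[-0.068,0.563,0,0,0,-0.078],[-0.068,0.563,0.1,0,0,-0.078],[-0.068,0.563,0.173,0,0,-0.078],[-0.068,0.563,0.173,0,0,-0.078],[-0.068,0.563,0.173,0,0,-0.078],[-0.068,0.563,0.173,0,0,-0.078]]'
python3 -c "
from plan import *
print(row([.5147,-.1392,.078]))
t=grab('top');a=cv2.resize(t[0][225:325,320:460],None,fx=3,fy=3)
w=grab('wrist')[0][150:450,140:520]
o=np.zeros((600,420,3),np.uint8);o[:300]=a;o[300:,:380]=w;cv2.imwrite('pics/b.png',o)"
```

```text
time: 6.53
tcp_pos: [0.5139, -0.139, 0.119]
ee_rot: [-3.069, -0.67, 0.001]
force: [-1.0, 0.9, -0.7]
gripper_width: 0.0005
gripper_force: 0.0
(array([0.0023, 0.0019, 0.1366]), 0)
```

View pics/b.png

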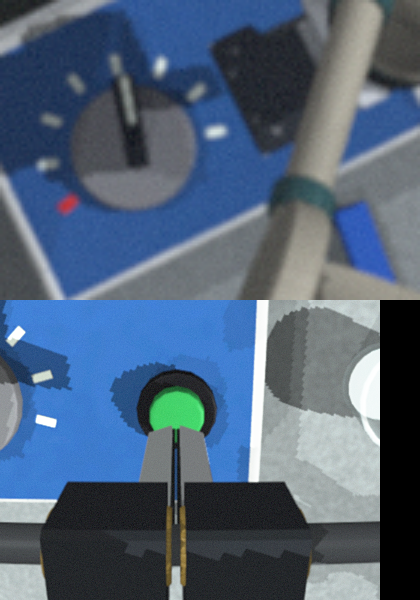

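The top view (upper half) shows the lever on the fourth white mark (115,65), so the dial is on 4. The wrist view (lower half) shows the fingertips centred over the green button (176,410). I'll press in small steps.

```bash
python3 -m creep '[[0.002,0.002,0.07,0,0,0],[0.002,0.002,0.125,0,0,0],[0.002,0.002,0.14,0,0,0],[0.002,0.002,0.15,0,0,0],[0.002,0.002,0.16,0,0,0],[0.002,0.002,0.16,0,0,0],[0.002,0.002,0.16,0,0,0]]'
```

```text
time: 7.22
tcp_pos: [0.5153, -0.1393, 0.0767]
ee_rot: [3.067, 0.671, 0.004]
force: [-6.8, 3.3, 26.6]
gripper_width: 0.0004
gripper_force: 13.5
```

It reads 26.6 N at z 0.0767, which is well above the 4 N needed. To confirm the full 6 mm stroke, I'll ease up in small steps and watch force against height.

```bash
for i in 1 2 3 4 5 6; do python3 -m creep '[[0,0,-0.007,0,0,0],[0,0,-0.007,0,0,0]]' | grep -E 'tcp|^force'; done
```

```text
tcp_pos: [0.5153, -0.1393, 0.077]
force: [-4.6, 1.4, 15.8]
tcp_pos: [0.5153, -0.1393, 0.0777]
force: [-1.4, 2.1, 3.9]
tcp_pos: [0.5153, -0.1394, 0.0785]
force: [-1.4, 1.2, 3.1]
tcp_pos: [0.5153, -0.1395, 0.0799]
force: [-1.0, 1.4, 2.7]
tcp_pos: [0.5152, -0.1399, 0.0817]
force: [0.9, -0.0, 1.4]
tcp_pos: [0.5147, -0.1402, 0.0836]
force: [-0.8, 0.7, -0.0]
```

The force runs from about 4 N at 0.0775 down to 0 at 0.0836, with a hard stop below, so the full 6 mm stroke was made. I'll lift clear and check the whole scene.

```bash
python3 -m creep '[[0,0,-0.1,0,0,0],[0,0,-0.2,0,0,0],[-0.1,0.2,-0.3,0,0,0],[-0.2,0.4,-0.35,0,0,0],[-0.3,0.6,-0.35,0,0,0],[-0.3,0.8,-0.35,0,0,0],[-0.3,0.8,-0.35,0,0,0],[-0.3,0.8,-0.35,0,0,0],[-0.3,0.8,-0.35,0,0,0],[-0.3,0.8,-0.35,0,0,0],[-0.3,0.8,-0.35,0,0,0],[-0.3,0.8,-0.35,0,0,0]]'
python3 -c "
from h import *
t=grab('top');cv2.imwrite('pics/end.png',cv2.resize(t[0][110:350,230:530],None,fx=2.4,fy=2.4))
print(blobs(t,(45,90,50),(85,255,255)),blobs(t,(0,130,80),(8,255,255),8))"
```

```text
time: 9.22
tcp_pos: [0.5322, -0.394, 0.188]
ee_rot: [-3.067, -0.67, 0.002]
force: [0.7, 0.2, -0.2]
gripper_width: 0.0003
gripper_force: 0.0
[(array([428.1, 244.9]), array([420, 237,  18,  17, 240], dtype=int32))] [(array([275.8, 310.8]), array([257, 292,  39,  39, 604], dtype=int32)), (array([450.8, 328. ]), array([449, 326,   4,   5,  10], dtype=int32))]
```

View pics/end.png

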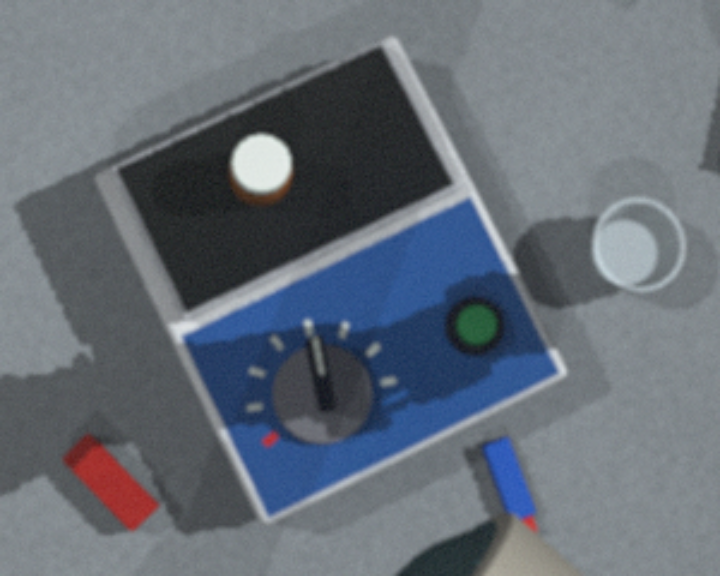

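The final view shows the lever on mark 4 (308,326), the button up at (476,325), and the jar, carton, tub and tube where they were. The robot is clear of everything.

```bash
python3 -c "
from station import ctrl
print(ctrl.close_job())"
```

```text
the job is handed in; nothing more can be done
None
```

I pushed the dial from speed 2 to speed 4, then pressed the start button fully down and let it come back up; the jar, carton, tub and glue tube look unmoved in the last picture, and the job was handed in at about 9 s.

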